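# Check the charge of two battery packs

## Task

Check the charge of two of the three battery packs on the bench with a fingertip: press the round button on the tallest pack gently, keep it down for a good second and let it come up, then do the same on the flattest pack. Do not touch the middle-sized pack, do not lift, tip or push any pack out of its place, and leave everything else on the bench as it stands. Finish with the hand clear of everything.

Things in the scene. Friction and masses are not known exactly. Their poses are not given: they have to be found in the camera images.
- tall_pack: Loose battery pack, the tallest of the three (first one to check): black block 128 (x) x 84 (y) x 84 mm high, about 950 g. Origin: centre of underside; z up. Its -x end, roughly towards the robot, is a shelf with one round white button on the centre line, 36 mm from the origin towards -x (28 mm from the front edge). Behind, starting 30 mm from the button's centre, a grey rail block 50 mm wide stands 12 mm above the top.
- tall_button_top (a point): Centre of the top face of the tall pack's push button; moves with the button; z up. Button 20 mm in diameter, standing 7 mm proud of the pack's top (91 mm above the table) when up.
- tall_button (a joint): Travel of the tall pack's button (m): 0 = up, 0.005 = fully down; counts as pressed above 0.003. Sprung: starts to move at about 1 N, fully down at about 4 N, and comes up by itself.
- middle_pack: Loose battery pack, the middle-sized one (must not be touched): black block 116 (x) x 78 (y) x 58 mm high, about 680 g. Origin: centre of underside; z up. Its -x end, roughly towards the robot, is a shelf with one round white button on the centre line, 30 mm from the origin towards -x (28 mm from the front edge). Behind, starting 30 mm from the button's centre, a grey rail block 50 mm wide stands 12 mm above the top.
- middle_button_top (a point): Centre of the top face of the middle pack's push button; moves with the button; z up. Button 20 mm in diameter, standing 7 mm proud of the pack's top (65 mm above the table) when up.
- middle_button (a joint): Travel of the middle pack's button (m): 0 = up, 0.005 = fully down; counts as pressed above 0.003. Sprung: starts to move at about 1 N, fully down at about 4 N, and comes up by itself.
- flat_pack: Loose battery pack, the flattest of the three (second one to check): black block 100 (x) x 74 (y) x 36 mm high, about 400 g. Origin: centre of underside; z up. Its -x end, roughly towards the robot, is a shelf with one round white button on the centre line, 22 mm from the origin towards -x (28 mm from the front edge). Behind, starting 30 mm from the button's centre, a grey rail block 50 mm wide stands 12 mm above the top.
- flat_button_top (a point): Centre of the top face of the flat pack's push button; moves with the button; z up. Button 20 mm in diameter, standing 7 mm proud of the pack's top (43 mm above the table) when up.
- flat_button (a joint): Travel of the flat pack's button (m): 0 = up, 0.005 = fully down; counts as pressed above 0.003. Sprung: starts to move at about 1 N, fully down at about 4 N, and comes up by itself.
- drill: Bystander: Cordless drill standing on its battery foot, 120 x 76 mm, 217 mm high, blue and red; origin at the centre of the foot underside.
- hammer: Bystander: Hammer lying on the table, about 260 mm long; origin on its underside.
- screwdriver: Bystander: Screwdriver 170 mm long, lying between two of the packs; origin on its underside.
- bit_pot: Bystander: Closed upright grey tube of screwdriver bits, 26 mm in diameter, 55 mm high, standing between two of the packs; origin at the centre of its underside.
- tape_measure: Bystander: Tape measure, 72 x 38 mm, 64 mm high; origin at the centre of its underside.
- bottle: Bystander: Clear plastic bottle, 72 mm in diameter, 240 mm high; origin at the centre of its underside.
- screw_jar: Bystander: Clear lidded jar, 64 mm in diameter, 85 mm high; origin at the centre of its underside.

How it is judged:
By the outcome, as a careful person would: the job done as asked, in the order asked, and still so for the second after the job is handed in, with the robot touching nothing.
It also fails if it takes over 43 s, if anything falls off the work surface, if the arm or the gripper's body presses on something with over 40 N, if the wrist force passes 120 N, or if a joint passes its speed limit or range.

## Robot

A 6-joint arm with a two-finger parallel gripper is mounted at the origin on the work surface. World frame = base frame: x ahead of the robot, y to its left, z up, the work surface at z = 0. Lengths are in m, angles in degrees, forces in N, time in s.
With the tool pointing down it reaches from about 0.4 to 0.825 m from the base axis. Payload 7 kg.
Tool frame: the origin (TCP) lies between the finger pads; the fingertips stand 14 mm ahead of it and the grasp point (between the pads) lies 5 mm behind it; z points along the fingers, y is the line along which they close (so a half turn about z gives the same grasp; the last joint's range is limited). The gripper opens to 85 mm and grips with 20 to 120 N. Pads are 22 mm wide; open, the fingers measure 114 mm over their backs; the gripper's body (76 mm by 85 mm) begins 54 mm behind the grasp point. The pads swing forward as they close: fully open they stand 13 mm farther back than shut.
Start: joints at [-54.654, 20.546, 0.682, 0, -70.136, -16.507], TCP at [0.218, -0.639, 0.245] pointing down, gripper open.
Joint ranges: [-176.03, 176.03], [-82.01, 121.73], [-58.28, 71.71], [-173.87, 95.51], [-174.79, -0.11], [-173.66, 173.66]. Speed limits (degrees/s): [136.94, 136.94, 172.46, 180, 180, 180].

## Interface

Orientations are given as [roll, pitch, yaw] about the fixed x, y, z axes, in that order (R = Rz(yaw) Ry(pitch) Rx(roll)).
In Python, from cell import monitor, eyes, order gives the robot as it stands.
- The arm moves only by the tool send_rows, never from a script. Its argument "targets" is a list of rows, each a list of 7 numbers: the shift along the world's x, y, z normalised to -1 to 1, where 1 is 20 cm, then the turn, a rotation vector about the world's x, y, z normalised to -1 to 1, where 1 is 45 degrees, then the gripper's target within -1 to 1 (fully open at 1, half-way at 0, shut at -1). In form: [[x, y, z, rx, ry, rz, gripper], ...]. A call has 1 to 20 rows; each row is the pose to reach, as a shift and turn from the pose commanded when the call began; what a row does not reach only later rows make up. A row lasts 1/12 s, in which the tool goes at most 41.7 mm and 7.16 degrees, less where a joint would pass 70% of its speed; a pose out of reach is approached as far as the arm can. A call with a number of a shift or a turn outside -1 to 1 is refused whole. A call with a gripper value outside its range is refused whole. The fingers move at their own pace and stop on an object; "grip_force" is the grip in N (left out, the last holds). Time passes only in rows, so rows that repeat a pose let the fingers close. It gives the time, the measured TCP pose, the force, the opening and the grip force at its end, in the units of the state.
- monitor.sense(): the state, without advancing time (a new reading comes with each control period).
- eyes.grab_frame(name): name is "side" or "top" or "wrist"; returns a dict with "color" (480x640x3 uint8, red, green, blue), "mtx" (3x3 intrinsics, pixels), "origin" and "orientation" of the camera in the world; the wrist camera has in their place "T_tool_cam" (4x4, takes a point from camera to tool coordinates, whose origin is the TCP and whose axes are the flange's). Camera axes: x right, y down, z forward; pixel columns grow to the right and rows downward; lengths in m; the calibration is good to about 2 mm. A picture is of the moment at which its call begins: read the wrist's pose just before it. There is no depth.
- order.finish_job(): hands the job in; it is judged then, once.
The state is a dict: "clock": time; "joints": joint angles; "dq": joint speeds; "joint_torque": joint torques, N m; "eef_pos": TCP position; "ee_rot": TCP orientation; "wrist_force": force on the tool from outside, world axes, zero at the start; "ft_torque": the same for the moment, N m; "opening": finger opening in m; "grasp_force": force on a finger pad.
Only numpy, scipy, OpenCV 4.12 (cv2) and the standard library are available. Lean on these libraries where they do the work, as an engineer would, in place of code of your own. Each camera call takes 0.05 s, during which the arm holds its last target. There are 200 camera calls.

## Working session

There is one attempt and no reset: what is moved stays moved. The work goes in short steps, Python scripts to look and compute and a tool call to move; the robot and the scene stay as the last step left them, time stands still between calls to the robot, and variables do not carry over. Pictures are saved under pics/ and viewed, at most 10 in all, crops included, and the job is handed in when it is done.

Besides the shell and the picture viewer there is one more tool, called after "Request:" as a command line: name --pt "numbers of a row" for each row, then --argument value for the rest. send_rows: Moves the arm, as the interface text tells. Scaled input: -1 to 1 covers 20 cm each way for a shift and 45 degrees each way for a turn. Its arguments: {"type":"object","properties":{"targets":{"type":"array","items":{"type":"array","items":{"type":"number"}}},"grip_force":{"type":"number"}},"required":["targets"]}

```bash
mkdir -p pics; python3 - <<'E'
from cell import monitor, eyes
import cv2, numpy as np, pickle
print(monitor.sense())
d={}
for n in("top","side"):
    f=eyes.grab_frame(n); d[n]=f
    cv2.imwrite(f"pics/{n}0.png",f["color"][:,:,::-1]); print(n,f["mtx"],f["origin"],f["orientation"])
pickle.dump(d,open("f0.pkl","wb"))
E
```

```text
{'clock': 0.0, 'joints': array([-5.46539609e+01,  2.05902867e+01,  6.35376436e-01, -2.07596407e-02,
       -7.01360795e+01, -1.65083473e+01]), 'dq': array([ 0.04279272,  0.0110817 ,  0.09171628, -0.10622646, -0.04182675,
        0.07316986]), 'joint_torque': array([-1.93263563e-04, -5.83323705e+01,  2.93418878e+01,  6.93661228e+00,
       -6.01781707e-03,  1.03697184e-04]), 'eef_pos': array([ 0.21780394, -0.63841987,  0.24438679]), 'ee_rot': array([ 1.79907215e+02, -7.14662224e-03, -1.61169372e+02]), 'wrist_force': array([ 0.65418541, -0.54471782, -0.05631445]), 'ft_torque': array([ 0.0307955 , -0.00881815,  0.03694539]), 'grasp_force': 0.0, 'opening': 0.08523820857308677}
top [[436.52958766   0.         314.07905684]
 [  0.         436.52958766 244.12229773]
 [  0.           0.           1.        ]] [ 0.46035912 -0.13675681  0.98092116] [-171.71143777    0.44016567  -89.74366075]
side [[622.22897161   0.         318.27468484]
 [  0.         622.22897161 235.44579127]
 [  0.           0.           1.        ]] [-0.00847913  0.92693783  1.021133  ] [-128.31813962    0.57432739 -150.86917928]
```

View pics/top0.png

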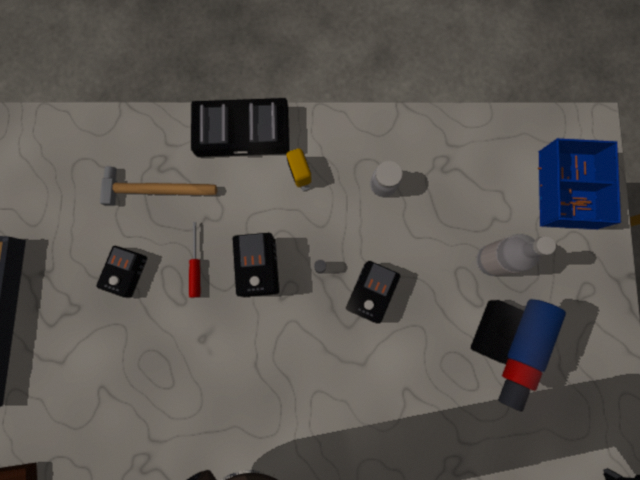

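View pics/side0.png

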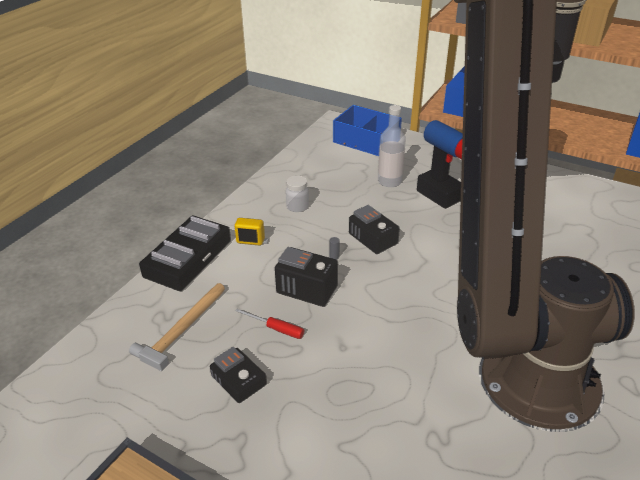

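The top view shows the packs' buttons at about (113,280), (254,281) and (369,304). The side view shows the same three at (243,375), (320,266) and (381,226). The centre pack looks tallest, so I'll triangulate to confirm.

```bash
cat >h.py <<'E'
import numpy as np
from scipy.spatial.transform import Rotation as R
def ray(f,u,v):
    o=f["orientation"]; M=R.from_euler("xyz",o,degrees=True).as_matrix()
    return np.array(f["origin"]),M@np.linalg.solve(f["mtx"],[u,v,1])
def onz(f,u,v,z):
    o,d=ray(f,u,v); return o+d*(z-o[2])/d[2]
def tri(r):
    A=0;b=0
    for o,d in r:
        d=d/np.linalg.norm(d);P=np.eye(3)-np.outer(d,d);A=A+P;b=b+P@o
    return np.linalg.solve(A,b)
E
python3 - <<'E'
import pickle
from h import *
d=pickle.load(open("f0.pkl","rb"));t,s=d["top"],d["side"]
for n,a,b,z in(("flat",(113,280.5),(243,375),.043),("tall",(254.5,281),(320,266),.091),("mid",(369,304.5),(381,226),.065)):
    print(n,tri([ray(t,*a),ray(s,*b)]).round(4),onz(t,*a,z).round(4),onz(s,*b,z).round(4))
for n,p,z in(("driver",(194,262),.015),("pot",(320,266),.055),("drilltop",(530,350),.21),("bottle",(545,246),.24),("jar",(388,172),.085)): print(n,onz(t,*p,z).round(3))
# yaw hints: from far top edge to front
for n,a,b,z in(("tall",(254.5,281),(253,240),.096),("flat",(113,280.5),(124,252),.045)):
    v=(onz(t,*b,z)-onz(t,*a,z));print(n,np.degrees(np.arctan2(v[1],v[0])))
E
```

```text
flat [0.518  0.3067 0.038 ] [0.5164 0.3036 0.043 ] [0.5169 0.3102 0.043 ]
tall [ 0.5158 -0.0067  0.0857] [ 0.5136 -0.0083  0.091 ] [ 0.5148 -0.0008  0.091 ]
mid [ 0.4697 -0.2435  0.0582] [ 0.4674 -0.2437  0.065 ] [ 0.4684 -0.2342  0.065 ]
driver [0.56  0.139 0.015]
pot [ 0.548 -0.142  0.055]
drilltop [ 0.39  -0.502  0.21 ]
bottle [ 0.566 -0.525  0.24 ]
jar [ 0.746 -0.285  0.085]
tall 3.4834442216919417
flat -17.558972938004377
```

Request:
send_rows --pt "0 0 0.5 0 0 0 -1" --pt "0 0 0.5 0 0 0 -1" --pt "0 0 0.5 0 0 0 -1" --pt "0.45 1 0.5 0 0 0 -1" --pt "0.45 1 0.5 0 0 0 -1" --pt "0.45 1 0.5 0 0 0 -1" --pt "0.45 1 0.5 0 0 0 -1" --pt "0.45 1 0.5 0 0 0 -1" --pt "0.45 1 0.5 0 0 0 -1" --grip_force 20

```text
clock: 0.85
eef_pos: [0.309, -0.4349, 0.3457]
ee_rot: [-180.0, 0.1, -161.0]
wrist_force: [0.6, -0.7, 0.6]
opening: 0.0
grasp_force: 0.0
```

Request:
send_rows --pt "0.5 1 0 0 0 0 -1" --pt "0.5 1 0 0 0 0 -1" --pt "0.5 1 0 0 0 0 -1" --pt "0.5 1 0 0 0 0 -1" --pt "0.5 1 0 0 0 0 -1" --pt "0.5 1 0 0 0 0 -1" --pt "0.5 1 0 0 0 0 -1"

```text
clock: 1.43
eef_pos: [0.4091, -0.2361, 0.3452]
ee_rot: [180.0, 0.0, -160.9]
wrist_force: [0.2, 0.6, 0.0]
opening: -0.0001
grasp_force: 0.0
```

Request:
send_rows --pt "0.5 1 0 0 0 0 -1" --pt "0.5 1 0 0 0 0 -1" --pt "0.5 1 0 0 0 0 -1" --pt "0.5 1 0 0 0 0 -1" --pt "0.5 1 0 0 0 0 -1" --pt "0.5 1 0 0 0 0 -1" --pt "0.5 1 0 0 0 0 -1"

```text
clock: 2.02
eef_pos: [0.5092, -0.0365, 0.3443]
ee_rot: [180.0, -0.1, -161.0]
wrist_force: [0.1, -0.1, 0.1]
opening: -0.0001
grasp_force: 0.0
```

Request:
send_rows --pt "0.03 0.16 -0.6 0 0 0 -1" --pt "0.03 0.16 -0.6 0 0 0 -1" --pt "0.03 0.16 -0.6 0 0 0 -1" --pt "0.03 0.16 -0.6 0 0 0 -1" --pt "0.03 0.16 -0.6 0 0 0 -1" --pt "0.03 0.16 -0.6 0 0 0 -1"

```text
clock: 2.52
eef_pos: [0.5149, -0.0077, 0.2271]
ee_rot: [-179.9, 0.1, -161.2]
wrist_force: [-0.2, -0.3, 1.0]
opening: 0.0002
grasp_force: 0.0
```

```bash
python3 - <<'E'
from cell import monitor, eyes
import cv2, pickle
s=monitor.sense();f=eyes.grab_frame("wrist");pickle.dump((s,f),open("w1.pkl","wb"))
print(s["eef_pos"],s["ee_rot"],f["T_tool_cam"].round(3),f["mtx"])
cv2.imwrite("pics/w1.png",f["color"][:,:,::-1])
E
```

```text
[ 0.51494744 -0.00767161  0.22712828] [-1.79937714e+02  8.17040559e-02 -1.61161018e+02] [[-0.001 -0.945 -0.328  0.085]
 [ 1.    -0.001 -0.001  0.001]
 [ 0.001 -0.328  0.945 -0.13 ]
 [ 0.     0.     0.     1.   ]] [[377.39589734   0.         319.85784858]
 [  0.         377.39589734 236.78602898]
 [  0.           0.           1.        ]]
```

View pics/w1.png

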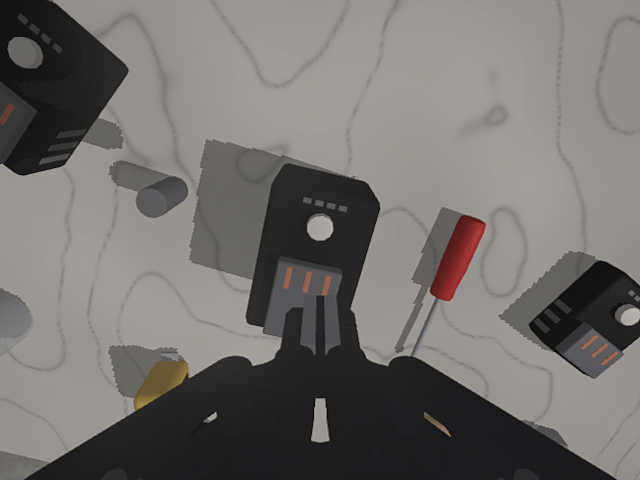

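The wrist view shows the centre pack's button at (320,227), the left pack's at (25,53) and the right pack's at (628,315). I'll cross-check all three heights.

```bash
cat >>h.py <<'E'
def wray(s,f,u,v):
    M=R.from_euler("xyz",s["ee_rot"],degrees=True).as_matrix();T=f["T_tool_cam"]
    return s["eef_pos"]+M@T[:3,3],M@T[:3,:3]@np.linalg.solve(f["mtx"],[u,v,1])
def wz(s,f,u,v,z):
    o,d=wray(s,f,u,v); return o+d*(z-o[2])/d[2]
E
python3 - <<'E'
import pickle
from h import *
d=pickle.load(open("f0.pkl","rb"));t,sd=d["top"],d["side"];s,f=pickle.load(open("w1.pkl","rb"))
for n,a,b,c in(("flat",(113,280.5),(243,375),(628,315)),("tall",(254.5,281),(320,266),(320,227)),("mid",(369,304.5),(381,226),(25,53))):
    print(n,[tri(q).round(4) for q in([ray(t,*a),wray(s,f,*c)],[ray(sd,*b),wray(s,f,*c)])],[wz(s,f,*c,z).round(4) for z in(.043,.065,.091)])
E
```

```text
flat [array([0.5172, 0.3038, 0.0421]), array([0.5191, 0.3074, 0.0385])] [array([0.5177, 0.3024, 0.043 ]), array([0.5118, 0.2788, 0.065 ]), array([0.5049, 0.251 , 0.091 ])]
tall [array([ 0.5136, -0.0081,  0.0933]), array([ 0.517 , -0.0065,  0.0853])] [array([ 0.529 , -0.0024,  0.043 ]), array([ 0.5223, -0.0046,  0.065 ]), array([ 0.5144, -0.0072,  0.091 ])]
mid [array([ 0.4678, -0.244 ,  0.062 ]), array([ 0.4703, -0.2447,  0.0583])] [array([ 0.4703, -0.2575,  0.043 ]), array([ 0.4678, -0.2419,  0.065 ]), array([ 0.4647, -0.2234,  0.091 ])]
```

Request:
send_rows --pt "0 0 -0.2 0 0 0 -1" --pt "0 0 -0.4 0 0 0 -1" --pt "0 0 -0.5 0 0 0 -1" --pt "0 0 -0.54 0 0 0 -1" --pt "0 0 -0.56 0 0 0 -1" --pt "0 0 -0.56 0 0 0 -1" --pt "0 0 -0.56 0 0 0 -1" --pt "0 0 -0.56 0 0 0 -1"

```text
clock: 3.23
eef_pos: [0.5153, -0.0065, 0.1152]
ee_rot: [-180.0, 0.2, -161.1]
wrist_force: [-0.6, -0.2, 0.2]
opening: 0.0001
grasp_force: 0.0
```

```bash
python3 - <<'E'
from cell import monitor, eyes
import cv2, numpy as np
s=monitor.sense();print(s["eef_pos"],s["wrist_force"])
f=eyes.grab_frame("wrist")["color"][150:450,170:470,::-1];g=eyes.grab_frame("side")["color"][216:316,270:370,::-1]
cv2.imwrite("pics/c1.png",np.hstack([f,cv2.resize(g,(300,300))]))
E
```

```text
[ 0.51527854 -0.00654214  0.11523747] [-0.61291881 -0.15456386  0.18839037]
```

View pics/c1.png

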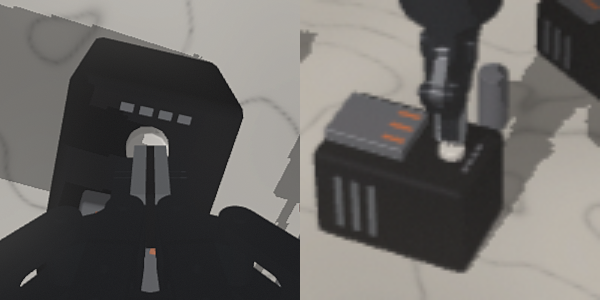

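The fingertips are over the button, centred sideways, with about 10 mm to go. I'll descend in small steps.

Request:
send_rows --pt "0 0 -0.02 0 0 0 -1" --pt "0 0 -0.04 0 0 0 -1" --pt "0 0 -0.045 0 0 0 -1" --pt "0 0 -0.05 0 0 0 -1" --pt "0 0 -0.05 0 0 0 -1" --pt "0 0 -0.05 0 0 0 -1"

```text
clock: 3.83
eef_pos: [0.5139, -0.0068, 0.1033]
ee_rot: [180.0, -0.0, -161.2]
wrist_force: [-1.1, 0.6, 2.6]
opening: -0.0002
grasp_force: 1.0
```

Request:
send_rows --pt "0 0 -0.005 0 0 0 -1" --pt "0 0 -0.01 0 0 0 -1" --pt "0 0 -0.01 0 0 0 -1"

```text
clock: 4.08
eef_pos: [0.5139, -0.0068, 0.1012]
ee_rot: [180.0, -0.0, -161.2]
wrist_force: [-0.9, 0.9, 3.3]
opening: 0.0001
grasp_force: 1.6
```

Request:
send_rows --pt "0 0 -0.003 0 0 0 -1" --pt "0 0 -0.003 0 0 0 -1" --pt "0 0 -0.003 0 0 0 -1" --pt "0 0 -0.003 0 0 0 -1" --pt "0 0 -0.003 0 0 0 -1" --pt "0 0 -0.003 0 0 0 -1" --pt "0 0 -0.003 0 0 0 -1" --pt "0 0 -0.003 0 0 0 -1" --pt "0 0 -0.003 0 0 0 -1" --pt "0 0 -0.003 0 0 0 -1" --pt "0 0 -0.003 0 0 0 -1" --pt "0 0 -0.003 0 0 0 -1" --pt "0 0 -0.003 0 0 0 -1" --pt "0 0 -0.003 0 0 0 -1" --pt "0 0 -0.003 0 0 0 -1" --pt "0 0 -0.003 0 0 0 -1" --pt "0 0 -0.003 0 0 0 -1"

```text
clock: 5.5
eef_pos: [0.5139, -0.0068, 0.1007]
ee_rot: [180.0, 0.0, -161.2]
wrist_force: [-1.7, 1.2, 4.5]
opening: -0.0002
grasp_force: 1.8
```

```bash
python3 - <<'E'
from cell import monitor
s=monitor.sense();print(s["eef_pos"],s["wrist_force"],s["clock"])
E
```

```text
[ 0.51393314 -0.00683958  0.10071325] [-1.71066813  1.23181741  4.47261963] 5.5
```

Request:
send_rows --pt "0 0 0.02 0 0 0 -1" --pt "0 0 0.05 0 0 0 -1" --pt "0 0 0.2 0 0 0 -1" --pt "0 0 0.4 0 0 0 -1" --pt "0 0 0.6 0 0 0 -1" --pt "0.02 0.2 0.6 0 0 0 -1" --pt "0.02 0.4 0.6 0 0 0 -1" --pt "0.02 0.6 0.6 0 0 0 -1" --pt "0.02 0.8 0.6 0 0 0 -1" --pt "0.02 1 0.6 0 0 0 -1" --pt "0.02 1 0.6 0 0 0 -1"

```text
clock: 6.42
eef_pos: [0.5183, 0.1984, 0.2209]
ee_rot: [180.0, 0.1, -161.0]
wrist_force: [0.5, -0.0, 0.6]
opening: 0.0001
grasp_force: 0.0
```

Request:
send_rows --pt "0 0.2 0 0 0 0 -1" --pt "0 0.4 -0.1 0 0 0 -1" --pt "0 0.55 -0.3 0 0 0 -1" --pt "0 0.55 -0.4 0 0 0 -1" --pt "0 0.55 -0.4 0 0 0 -1" --pt "0 0.55 -0.4 0 0 0 -1" --pt "0 0.55 -0.4 0 0 0 -1"

```text
clock: 7.0
eef_pos: [0.5186, 0.3029, 0.142]
ee_rot: [-180.0, 0.0, -161.2]
wrist_force: [-0.4, 1.1, 1.2]
opening: -0.0002
grasp_force: 0.0
```

```bash
python3 - <<'E'
from cell import monitor, eyes
import cv2, pickle
s=monitor.sense();f=eyes.grab_frame("wrist");pickle.dump((s,f),open("w2.pkl","wb"))
print(s["eef_pos"],s["ee_rot"])
cv2.imwrite("pics/w2.png",f["color"][:,:,::-1])
E
```

```text
[0.51855532 0.30285023 0.14199538] [-1.79982367e+02  4.76644723e-02 -1.61156769e+02]
```

View pics/w2.png

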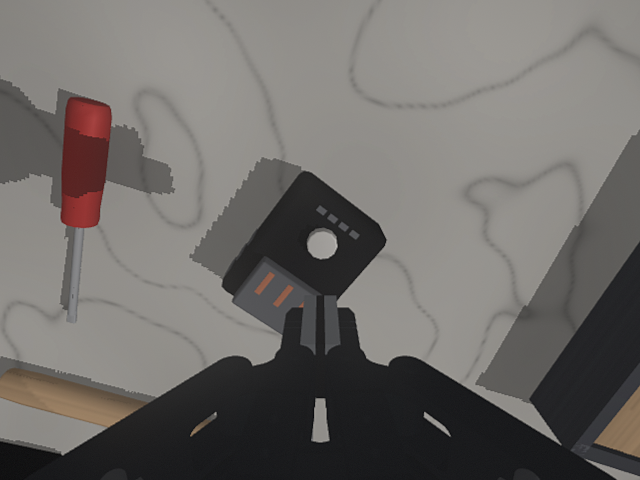

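The button on the flat pack is at (322,243). Next I'll compute the correction.

```bash
python3 - <<'E'
import pickle
from h import *
s,f=pickle.load(open("w2.pkl","rb"));p=wz(s,f,322,243,.043);print(p,p-s["eef_pos"])
E
```

```text
[0.51658047 0.30428632 0.043     ] [-0.00197485  0.00143609 -0.09899538]
```

Request:
send_rows --pt "-0.01 0.007 -0.15 0 0 0 -1" --pt "-0.01 0.007 -0.28 0 0 0 -1" --pt "-0.01 0.007 -0.34 0 0 0 -1" --pt "-0.01 0.007 -0.37 0 0 0 -1" --pt "-0.01 0.007 -0.38 0 0 0 -1" --pt "-0.01 0.007 -0.38 0 0 0 -1" --pt "-0.01 0.007 -0.38 0 0 0 -1" --pt "-0.01 0.007 -0.38 0 0 0 -1"

```text
clock: 7.72
eef_pos: [0.5167, 0.3051, 0.0662]
ee_rot: [179.9, 0.1, -161.2]
wrist_force: [-0.4, 0.2, 0.8]
opening: -0.0001
grasp_force: 0.0
```

```bash
python3 - <<'E'
from cell import eyes
import cv2, numpy as np
f=eyes.grab_frame("wrist")["color"][150:450,170:470,::-1];g=eyes.grab_frame("side")["color"][315:415,190:290,::-1]
cv2.imwrite("pics/c2.png",np.hstack([f,cv2.resize(g,(300,300))]))
E
```

```text
(no output)
```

View pics/c2.png

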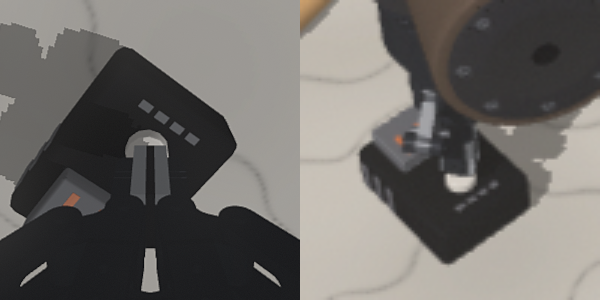

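The tips are over the flat pack's button in the same way, roughly 9 mm above it.

Request:
send_rows --pt "0 0 -0.02 0 0 0 -1" --pt "0 0 -0.035 0 0 0 -1" --pt "0 0 -0.04 0 0 0 -1" --pt "0 0 -0.045 0 0 0 -1" --pt "0 0 -0.045 0 0 0 -1" --pt "0 0 -0.045 0 0 0 -1"

```text
clock: 8.32
eef_pos: [0.5158, 0.3045, 0.0556]
ee_rot: [-180.0, -0.0, -161.2]
wrist_force: [-1.4, -0.8, 1.5]
opening: 0.0001
grasp_force: 0.9
```

Request:
send_rows --pt "0 0 -0.005 0 0 0 -1" --pt "0 0 -0.01 0 0 0 -1" --pt "0 0 -0.01 0 0 0 -1"

```text
clock: 8.57
eef_pos: [0.5159, 0.3045, 0.0536]
ee_rot: [-180.0, -0.0, -161.2]
wrist_force: [-1.2, 1.2, 3.0]
opening: -0.0
grasp_force: 1.5
```

Request:
send_rows --pt "0 0 -0.006 0 0 0 -1" --pt "0 0 -0.006 0 0 0 -1" --pt "0 0 -0.006 0 0 0 -1" --pt "0 0 -0.006 0 0 0 -1" --pt "0 0 -0.006 0 0 0 -1" --pt "0 0 -0.006 0 0 0 -1" --pt "0 0 -0.006 0 0 0 -1" --pt "0 0 -0.006 0 0 0 -1" --pt "0 0 -0.006 0 0 0 -1" --pt "0 0 -0.006 0 0 0 -1" --pt "0 0 -0.006 0 0 0 -1" --pt "0 0 -0.006 0 0 0 -1" --pt "0 0 -0.006 0 0 0 -1" --pt "0 0 -0.006 0 0 0 -1" --pt "0 0 -0.006 0 0 0 -1" --pt "0 0 -0.006 0 0 0 -1" --pt "0 0 -0.006 0 0 0 -1"

```text
clock: 9.98
eef_pos: [0.516, 0.3046, 0.0525]
ee_rot: [180.0, 0.0, -161.2]
wrist_force: [-3.0, 0.2, 3.8]
opening: 0.0001
grasp_force: 1.9
```

Request:
send_rows --pt "0 0 0.02 0 0 0 -1" --pt "0 0 0.05 0 0 0 -1" --pt "0 0 0.2 0 0 0 -1" --pt "0 0 0.4 0 0 0 -1" --pt "0 0 0.6 0 0 0 -1" --pt "0 0 0.8 0 0 0 -1" --pt "0 0 1 0 0 0 -1" --pt "0 0 1 0 0 0 -1" --pt "0 0 1 0 0 0 -1" --pt "0 0 1 0 0 0 -1"

```text
clock: 10.82
eef_pos: [0.5157, 0.3044, 0.2527]
ee_rot: [180.0, 0.0, -161.2]
wrist_force: [0.7, 0.7, -0.1]
opening: 0.0004
grasp_force: 0.0
```

```bash
python3 - <<'E'
from cell import eyes
import cv2, numpy as np, pickle
g=eyes.grab_frame("top")["color"]; o=pickle.load(open("f0.pkl","rb"))["top"]["color"]
c=lambda a:a[220:340,80:420,::-1]
cv2.imwrite("pics/e.png",cv2.resize(np.vstack([c(o),c(g)]),None,fx=2,fy=2))
E
```

```text
(no output)
```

View pics/e.png

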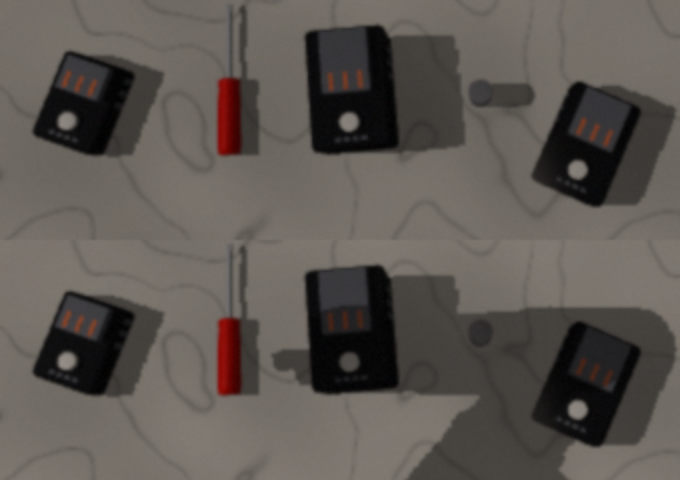

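The before and after crops match: the packs, screwdriver and pot stand where they were, and the hand is clear.

```bash
python3 -c "
from cell import order; print(order.finish_job())"
```

```text
the job is handed in; nothing more can be done
None
```

I pressed the tall pack's button and then the flat pack's, holding each down for about 1.4 s at about 4 N before letting it come up. The before and after top views show all three packs, the screwdriver and the bit pot in place. The hand finished about 20 cm above the flat pack, and the job was handed in at about 11 s.

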